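# Lift the hood column out from under the draining board

## Robot

A 7-joint arm with a two-finger parallel gripper is mounted at the origin on the work surface. World frame = base frame: x ahead of the robot, y to its left, z up, the work surface at z = 0. Lengths are in m, angles in rad, forces in N, time in s.
With the tool pointing down it reaches from about 0.4 to 0.85 m from the base axis. Payload 10.4 kg.
Tool frame: the origin (TCP) lies at the very end of the fingers, on their centre line; the grasp point (between the pads) lies manip.hold_point_z behind it (manip.hold_point_z is the distance from the TCP to the grasp point, in m); z points along the fingers, y is the direction in which the jaws open and shut (so a half turn about z gives the same grasp; the last joint's range is limited). The gripper opens to 85 mm and grips with 20 to 120 N. Pads are 22 mm wide; open, the fingers measure 114 mm over their backs; the gripper's body (76 mm by 85 mm) begins 54 mm behind the grasp point. The pads swing forward as they close: fully open they stand 13 mm farther back than shut.
Start: joints at [-1.31, 0.332, -0.065, 1.46, 0.022, 1.35, -0.088], TCP at [0.175, 0.6, 0.209] pointing down, gripper open.
Joint ranges: [-2.6, 2.6], [-0.5, 2.12], [-1.47, 1.34], [0.16, 2.42], [-1.27, 4.41], [0.06, 2.06], [-2.6, 2.6]. Speed limits (rad/s): [2.22, 2.22, 2.79, 2.79, 3.14, 3.14, 3.14].

## Interface

Orientations are given as a unit quaternion [x, y, z, w].
In Python, from workcell import manip gives the robot as it stands.
- The arm moves only by the tool jog_arm, never from a script. Its arguments are lists of equal length, an entry for each row: "translation": the shift along the world's x, y, z in mm, a list of three; "turn": the turn about the world's z in degrees. In form: {"translation": [[x, y, z], ...], "turn": [turn, ...]}. A call has 1 to 12 rows; each row is the pose to reach, as a shift and turn from the pose measured when the call began; what a row does not reach only later rows make up. A row lasts 1/12 s, in which the tool goes at most 41.7 mm and 7.16 degrees, less where a joint would pass 70% of its speed; a pose out of reach is approached as far as the arm can. A call with a gripper value outside its range is refused whole. "grip" is the finger opening in mm, from 0 to 85.4, set as the call begins (left out, the last holds). The fingers move at their own pace and stop on an object; "grip_force" is the grip in N (left out, the last holds). Time passes only in rows, so rows that repeat a pose let the fingers close. It gives the time, the measured TCP pose, the force and the opening at its end, in the units of the state.
- manip.get_obs(): the state, without advancing time (a new reading comes with each control period).
- manip.camera(name): name is "scene" or "top" or "wrist"; returns a dict with "frame" (400x640x3 uint8, red, green, blue), "mtx" (3x3 intrinsics, pixels), "pose" (4x4, takes a point from camera to world coordinates). Camera axes: x right, y down, z forward; pixel columns grow to the right and rows downward; lengths in m; the calibration is good to about 2 mm. A picture is of the moment at which its call begins. There is no depth.
- manip.hand_in(): hands the job in, once; it reports no verdict.
Trained networks look in a picture, given as the dict that the camera call returned (one of the last four; its "shot" number tells which), for a name from the list of things; names that differ only in an ending like _2 or _b are one class to them, and where a whole thing is asked for, a point or a joint stands for the part that bears it (a point fixed in the world has none). Each returns a list of dicts, best first, with "confidence" (0 to 1); they miss things now and then, are a little off and sometimes report something else, mostly with a low value. They report only what shows in the picture. A call takes as long as a camera call.
- manip.outline_of(picture, label): "mask" (400x640 bool, what is visible of it) and "extent" ([left, top, right, bottom] in pixels, round what is visible of it).
- manip.pinpoint(picture, label): "at" ([column, row] in pixels: a listed point, or the origin of a listed thing).
The state is a dict: "clock": time; "joint_pos": joint angles; "joint_velocities": joint speeds; "tau": joint torques, N m; "position": TCP position; "ee_rot": TCP orientation; "ft_force": force on the tool from outside, world axes, zero at the start; "torque": the same for the moment, N m; "grip_width": opening from 0.0 (shut) to 1.0 (fully open).
Only numpy, scipy, OpenCV 4.12 (cv2) and the standard library are available. Lean on these libraries where they do the work, as an engineer would, in place of code of your own. Each camera call takes 0.05 s, during which the arm holds its last target. There are 200 camera calls.

## Task

Shut the hinged strainer over the drain funnel, pressing it down until it snaps fully home, so that nothing can be lost down the drain. Then take the long brass hood column out of the washing tray: its base lies under the draining board, so raise the capital end first and draw the column out at a slant through the opening that the board leaves. Finish holding it still in the gripper, slanting with its base end the lower, the base over the open part of the tray with about 5 cm of air between it and the rim; leave the strainer shut and the things around undisturbed.

Things in the scene. Friction and masses are not known exactly. Their poses are not given: they have to be found in the camera images.
- tray: Fixed mahogany washing tray, tin lined, on feet; 278 (x) by 438 mm (y) outside, walls 14 mm. Origin: centre of its underside, z up, y to the end with the draining board. Tin floor 55 mm and rim 115 mm above the origin; inside x -125 to 125, y -205 to 205 mm. Open from y -205 to 40; the board covers y 40 to 205. Column on the floor's -x side, drain on its +x side.
- board_edge (a point): Middle of the draining board's edge, at its underside (115 mm above the bench). Fixed slatted mahogany board, 9 mm thick, lying on the tray's rim; it covers everything beyond this edge towards the tray's +y end. Axes as the tray's.
- strainer (a joint): Strainer hinge (rad): 0 = shut and home, grows as it opens upward; starts 0.5 to 0.95. Perforated brass disc, 86 mm across, 4 mm thick, lying flat over the funnel when shut. The hinge is a little stiff: it stays where left. Its last 0.11 rad go against a spring clip (2 to 4 N at the free edge); past 0.05 it snaps down to 0 and is held.
- strainer_hinge (a point): On the strainer's hinge line, level with the shut disc's upper face (63.5 mm above the bench). The line runs along the tray's y, on the +x side of the drain, 14 mm from the wall. Turns with the disc: z axis = the disc's upward normal, x axis from its free edge to the hinge.
- strainer_edge (a point): On the strainer's upper face at its free edge, 86 mm from the hinge line, on the tray's -x side of it when shut. The spring clip stands about 7 mm beyond it and reaches 6 mm higher than the shut disc. Axes as strainer_hinge.
- column_center (a point): Centre of the loose brass hood column: 300 mm long, about 0.4 kg, round shaft 22 mm thick, square base 36 x 36 x 16 mm (moulding to 32 mm from the end), capital 36 x 36 mm at the end (flare within 34 mm). x axis: from base to capital. Lies along the tray, axis 18 mm above the tin floor, base 70 to 105 mm in under the board, capital towards the tray's -y end.
- column_base (a point): Centre of the end face of the column's square base.
- column_capital (a point): Centre of the end face of the column's capital.
- wheel: Bystander: brass clock wheel, 78 mm across, 8 mm high, lying on the draining board; origin at its underside's centre.
- bezel: Bystander: bronze bezel ring, 104 mm outside, 10 mm high, lying on the draining board; origin at its underside's centre.
- jar: Bystander: green glass jar, 72 mm across, 110 mm high, on the bench; origin at its underside's centre.
- brush_holder: Bystander: nickel cup 72 mm across and 85 mm high with three brushes standing to about 160 mm, on the bench; origin at its underside's centre.

How it is judged:
On the way:
1. the strainer is shut and snapped home while the column still lies in the tray (value of joint strainer below 0.03 rad and height (world z) of each of column_center, column_capital below 0.1 m), for 0.2 s.
At the end, for the whole second after the job is handed in: Strainer shut within 0.03 rad; the column held by the fingers alone, still (under 0.03 m/s), off the tray, sloping 0.15 rad or more with the base lower, the centre of its base end 40 mm or more above the rim and over the open part of the tray (5 mm margin) (value of joint strainer below 0.03 rad and height (world z) of column_base above 0.155 m and angle between column_center's own x axis and vertical below 1.42 rad and x of column_base in the frame of tray between -0.13 and 0.13 m and y of column_base in the frame of tray between -0.21 and 0.045 m and contact force between the fingers and column above 1 N and contact force between tray and column below 0.1 N and linear speed of column below 0.03 m/s); the arm keeps its last pose, push and grip.
It fails at once if the brass wheel is shifted by more than 25 mm (distance of wheel from where it was at the start of the episode above 0.025 m).
It fails at once if the bezel is shifted by more than 25 mm (distance of bezel from where it was at the start of the episode above 0.025 m).
It fails at once if the jar is shifted by more than 25 mm (distance of jar from where it was at the start of the episode above 0.025 m).
It fails at once if the brush holder is shifted by more than 25 mm (distance of brush_holder from where it was at the start of the episode above 0.025 m).
It also fails if it takes over 58 s, if anything falls off the work surface, if the arm or the gripper's body presses on something with over 40 N, if the wrist force passes 120 N, or if a joint passes its speed limit or range.

## Working session

There is one attempt and no reset: what is moved stays moved. The work goes in short steps, Python scripts to look and compute and a tool call to move; the robot and the scene stay as the last step left them, time stands still between calls to the robot, and variables do not carry over. Pictures are saved under pics/ and viewed, about 8 in all and at most 12, crops included, and the job is handed in when it is done.

Besides the shell and the picture viewer there is one more tool, called by a JSON object that holds its "api" and its "payload", one argument or row to a line. jog_arm: Moves the arm, as the interface text tells. Its arguments: {"type":"object","properties":{"translation":{"type":"array"},"turn":{"type":"array"},"grip":{"type":"number"},"grip_force":{"type":"number"}},"required":["translation","turn"]}

```bash
mkdir -p pics; cat > h.py <<'E'
import numpy as np, cv2
from workcell import manip
def ray(c,p):
    d=np.linalg.inv(c['mtx'])@np.array([p[0],p[1],1.]); P=np.array(c['pose'])
    return P[:3,3],P[:3,:3]@d
def onz(c,p,z):
    o,d=ray(c,p); return o+d*(z-o[2])/d[2]
def proj(c,X):
    P=np.array(c['pose']); q=P[:3,:3].T@(np.array(X)-P[:3,3]); q=np.array(c['mtx'])@q; return q[:2]/q[2]
def tri(obs):
    A=np.zeros((3,3));b=np.zeros(3)
    for c,p in obs:
        o,d=ray(c,p); d=d/np.linalg.norm(d); M=np.eye(3)-np.outer(d,d); A+=M;b+=M@o
    return np.linalg.solve(A,b)
def save(c,n): cv2.imwrite('pics/'+n,c['frame'][...,::-1])
E
python3 - <<'E'
from h import *
np.set_printoptions(precision=4,suppress=True)
print(manip.hold_point_z, {k:v for k,v in manip.get_obs().items() if k in('clock','position','ee_rot','grip_width','ft_force')})
S=manip.camera('scene');T=manip.camera('top');W=manip.camera('wrist')
for n,c in(('s',S),('t',T)): save(c,n+'0.png')
cv2.imwrite('pics/w0.png',W['frame'][...,::-1])
for l,z in [('tray',0),('board_edge',.115),('strainer_hinge',.0635),('strainer_edge',None),('column_center',.073),('column_base',.073),('column_capital',.073),('wheel',.124),('bezel',.124),('jar',0),('brush_holder',0)]:
    o=[]
    for n,c in(('s',S),('t',T),('w',W)):
        r=manip.pinpoint(c,l)
        if r:
            r=r[0]; print(l,n,np.round(r['at'],1),round(r['confidence'],2), onz(c,r['at'],z if z is not None else .09)); 
            if r['confidence']>.5:o.append((c,r['at']))
    if len(o)>1: print('   tri',tri(o))
E
```

```text
0.0187 {'clock': 0.0, 'position': array([0.1749, 0.5996, 0.2082]), 'ee_rot': array([ 0.1414,  0.99  , -0.0007, -0.0001]), 'ft_force': array([-0.4161,  0.8386, -0.4281]), 'grip_width': 0.9981102100142751}
tray s [264.7 215.8] 0.65 [ 0.5794 -0.0403  0.    ]
tray t [370.6 193.6] 0.95 [ 0.5884 -0.0309  0.    ]
   tri [ 0.5885 -0.0337  0.0135]
board_edge s [278.5 186.7] 0.88 [0.576  0.0032 0.115 ]
board_edge t [359.4 194.3] 0.65 [0.5809 0.007  0.115 ]
   tri [0.5809 0.0058 0.1213]
strainer_hinge s [228.8 247. ] 0.89 [ 0.7145 -0.0943  0.0635]
strainer_hinge t [399.  146.2] 0.78 [ 0.7161 -0.1032  0.0635]
   tri [ 0.7151 -0.0987  0.0638]
strainer_edge s [224.9 207.8] 0.92 [ 0.6267 -0.1166  0.09  ]
strainer_edge t [405.3 168. ] 0.94 [ 0.6535 -0.1165  0.09  ]
   tri [ 0.6497 -0.1091  0.1214]
column_center s [258.1 181.6] 0.79 [ 0.5293 -0.0567  0.073 ]
column_center t [380.2 210.7] 0.78 [ 0.5389 -0.0515  0.073 ]
   tri [ 0.5391 -0.0521  0.0851]
column_base s [223.3 209.6] 0.68 [ 0.6198 -0.1247  0.073 ]
column_base t [330.  223.4] 0.86 [0.5033 0.0839 0.073 ]
   tri [ 0.5553 -0.0231  0.0583]
column_capital s [194.7 190.2] 0.92 [ 0.5668 -0.2061  0.073 ]
column_capital t [435.6 198.5] 0.63 [ 0.5732 -0.2007  0.073 ]
   tri [ 0.5733 -0.2007  0.0814]
wheel s [313.1 157.4] 0.94 [0.4866 0.0765 0.124 ]
wheel t [335.9 225.7] 0.95 [0.4985 0.0678 0.124 ]
   tri [0.4983 0.0727 0.136 ]
bezel s [324.5 204.1] 0.95 [0.6259 0.1133 0.124 ]
bezel t [320.5 177.9] 0.84 [0.6225 0.109  0.124 ]
   tri [0.6227 0.1112 0.1194]
jar s [453.6 224.6] 0.83 [0.5735 0.4303 0.    ]
jar t [212.2 191.9] 0.8 [0.5896 0.4266 0.    ]
   tri [0.5886 0.4224 0.0209]
brush_holder s [424.9 190.1] 0.77 [0.4679 0.3674 0.    ]
brush_holder t [228.3 236. ] 0.7 [0.4629 0.3774 0.    ]
   tri [ 0.4627  0.3736 -0.0051]
```

```bash
python3 - <<'E'
import cv2,numpy as np
s=cv2.imread('pics/s0.png')[130:310,140:380];t=cv2.imread('pics/t0.png')[90:290,280:480]
cv2.imwrite('pics/v1.png',np.hstack([cv2.resize(s,(440,330),interpolation=2),cv2.resize(t,(330,330),interpolation=2)]))
E
```

```text
(no output)
```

View pics/v1.png

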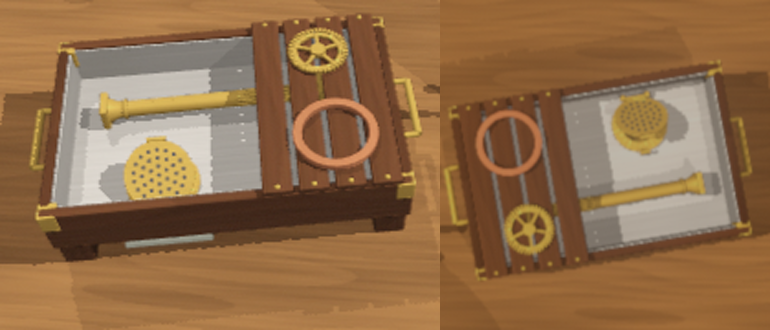

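View pics/s0.png

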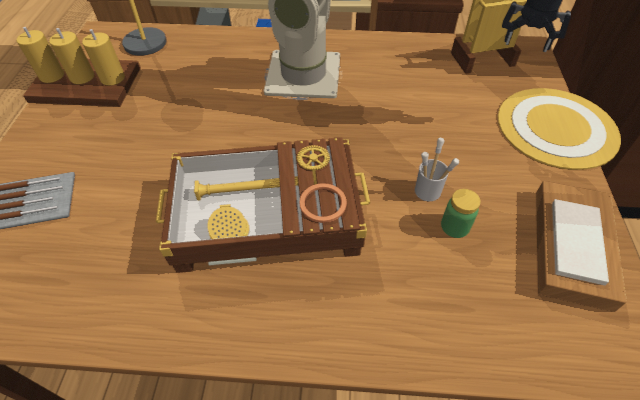

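The overhead crop shows the tray turned about 11°. The column is on the robot side with its base under the board, and the strainer stands open on the far side at about 0.73 rad. The full view shows nothing in the arm's way. I'll swing over to the strainer with the fingers shut.

{"api": "jog_arm", "payload": {
  "translation": [
    [0,0,40],
    [50,-60,50],
    [489,-709,60],
    [489,-709,60],
    [489,-709,60],
    [489,-709,60],
    [489,-709,60],
    [489,-709,60],
    [489,-709,60],
    [489,-709,60],
    [489,-709,60],
    [489,-709,60]
  ],
  "turn": [0,0,-62.5,-62.5,-62.5,-62.5,-62.5,-62.5,-62.5,-62.5,-62.5,-62.5],
  "grip": 0
}}

```text
clock: 2.8
position: [0.4372, 0.2223, 0.2622]
ee_rot: [0.637, 0.771, 0.001, 0.0]
ft_force: [1.2, -0.3, -0.8]
grip_width: -0.002
```

{"api": "jog_arm", "payload": {
  "translation": [
    [227,-331,-10],
    [227,-331,-10],
    [227,-331,-10],
    [227,-331,-10],
    [227,-331,-10],
    [227,-331,-10],
    [227,-331,-10],
    [227,-331,-10],
    [227,-331,-10],
    [227,-331,-10],
    [227,-331,-10],
    [227,-331,-10]
  ],
  "turn": [0,0,0,0,0,0,0,0,0,0,0,0]
}}

```text
clock: 3.8
position: [0.6642, -0.1108, 0.2514]
ee_rot: [0.638, 0.77, -0.0, -0.0]
ft_force: [-0.6, 0.5, 0.1]
grip_width: 0.002
```

```bash
python3 - <<'E'
from h import *
np.set_printoptions(precision=4,suppress=True)
o=manip.get_obs();print(o['position'],o['ee_rot'],o['clock'])
W=manip.camera('wrist');save(W,'w1.png');S=manip.camera('scene');T=manip.camera('top')
for l,z in [('board_edge',.115),('strainer_hinge',.0635),('strainer_edge',.12),('column_center',.073),('column_base',.073),('column_capital',.073)]:
    ob=[]
    for n,c in(('s',S),('t',T),('w',W)):
        for r in manip.pinpoint(c,l)[:1]:
            print(l,n,np.round(r['at'],1),round(r['confidence'],2),onz(c,r['at'],z)); ob.append((c,r['at']))
    if len(ob)>1: print('  tri',tri(ob))
E
```

```text
[ 0.6642 -0.1108  0.2514] [ 0.638   0.77   -0.0003 -0.0001] 3.8
board_edge s [279.8 186.7] 0.95 [0.5758 0.0062 0.115 ]
board_edge t [359.3 195.1] 0.59 [0.5788 0.0073 0.115 ]
board_edge w [252.4  43.9] 0.61 [0.5769 0.0053 0.115 ]
  tri [0.578  0.0063 0.1175]
strainer_hinge s [228.6 244.4] 0.73 [ 0.7078 -0.0961  0.0635]
strainer_hinge t [400.2 148.2] 0.84 [ 0.7106 -0.1065  0.0635]
strainer_hinge w [358.3 165.7] 0.78 [ 0.7105 -0.0996  0.0635]
  tri [ 0.7097 -0.1003  0.0657]
strainer_edge s [224.4 207. ] 0.71 [ 0.6463 -0.1085  0.12  ]
strainer_edge t [406.9 169.6] 0.83 [ 0.6462 -0.1161  0.12  ]
strainer_edge w [301.2 174.3] 0.68 [ 0.6433 -0.1095  0.12  ]
  tri [ 0.6446 -0.1121  0.1173]
column_center s [253.8 181.5] 0.88 [ 0.5297 -0.0674  0.073 ]
column_center t [379.4 208.8] 0.66 [ 0.544  -0.0494  0.073 ]
column_center w [223.5 101.2] 0.61 [ 0.5413 -0.0536  0.073 ]
  tri [ 0.5462 -0.054   0.0932]
column_base s [319.1 176. ] 0.85 [0.5009 0.0917 0.073 ]
column_base t [330.7 220.8] 0.78 [0.5104 0.0821 0.073 ]
column_base w [233.5 230. ] 0.36 [ 0.5679 -0.2116  0.073 ]
  tri [0.5992 0.0374 0.2981]
column_capital s [194.8 191. ] 0.97 [ 0.5693 -0.2053  0.073 ]
column_capital t [372.2 192. ] 0.48 [ 0.5894 -0.0297  0.073 ]
column_capital w [223.1 103.8] 0.54 [ 0.5411 -0.0565  0.073 ]
  tri [ 0.6041 -0.0773  0.1798]
```

View pics/w1.png

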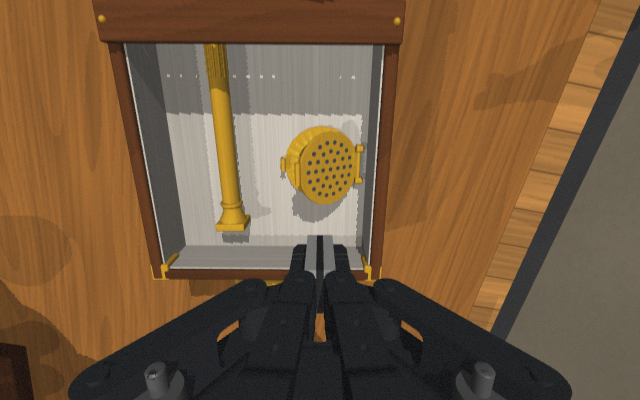

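The wrist view shows the fingers lined up with the tray. The strainer is at (322,165) with its hinge at (358,165) and its clip at (284,165). The column runs from (215,45) to its capital at (233,222). I'll press down now.

{"api": "jog_arm", "payload": {
  "translation": [
    [-4,0,-40],
    [-4,0,-80],
    [-4,0,-115],
    [-5,0,-125],
    [-6,0,-135],
    [-8,0,-145],
    [-9,0,-155],
    [-11,-1,-163],
    [-12,-1,-171],
    [-13,-1,-177],
    [-13,-1,-180],
    [-13,-1,-180]
  ],
  "turn": [0,0,0,0,0,0,0,0,0,0,0,0]
}}

```text
clock: 5.85
position: [0.651, -0.1096, 0.0717]
ee_rot: [0.637, 0.771, 0.0, -0.0]
ft_force: [-0.2, 1.1, 0.6]
grip_width: 0.001
```

{"api": "jog_arm", "payload": {
  "translation": [
    [0,0,-3],
    [0,0,-6],
    [0,0,-9],
    [0,0,-11],
    [0,0,-13],
    [0,0,-13]
  ],
  "turn": [0,0,0,0,0,0]
}}

```text
clock: 6.35
position: [0.6507, -0.1096, 0.0582]
ee_rot: [0.637, 0.771, 0.0, -0.001]
ft_force: [0.1, 0.6, -0.6]
grip_width: 0.001
```

```bash
python3 - <<'E'
from h import *
W=manip.camera('wrist');T=manip.camera('scene')
a=cv2.resize(W['frame'][60:400,160:480],(400,425));b=cv2.resize(T['frame'][130:280,150:300],(400,400),interpolation=2)
b=np.vstack([b,np.zeros((25,400,3),np.uint8)])
cv2.imwrite('pics/v2.png',np.hstack([a,b])[...,::-1])
for l in('strainer_edge','strainer_hinge'):
  for c in (W,T): print(l,[(r['at'],r['confidence'],onz(c,r['at'],.0635)) for r in manip.pinpoint(c,l)[:1]])
E
```

```text
strainer_edge [([281.4, 250.3], 0.68, array([ 0.62859215, -0.12405315,  0.0635    ]))]
strainer_edge [([226.4, 210.8], 0.98, array([ 0.61599835, -0.11977303,  0.0635    ]))]
strainer_hinge [([417.4, 232.4], 0.68, array([ 0.70806356, -0.09632987,  0.0635    ]))]
strainer_hinge [([226.5, 247.8], 0.56, array([ 0.71694212, -0.09900478,  0.0635    ]))]
```

View pics/v2.png

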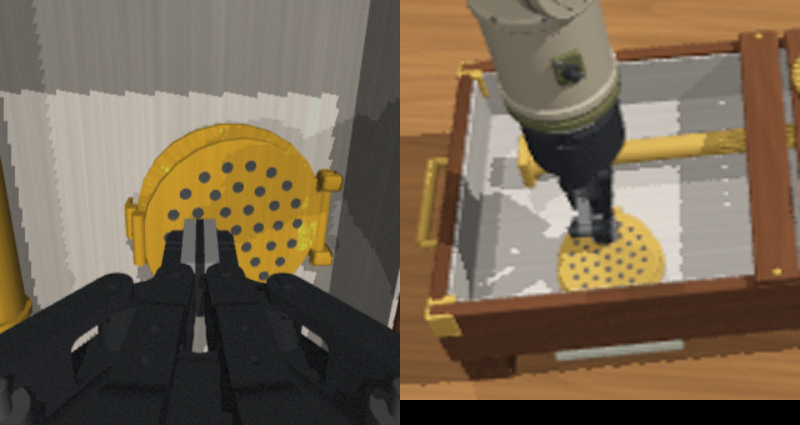

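{"api": "jog_arm", "payload": {
  "translation": [
    [0,0,-2],
    [0,0,-4],
    [0,0,-6],
    [0,0,-6]
  ],
  "turn": [0,0,0,0]
}}

```text
clock: 6.98
position: [0.6507, -0.1096, 0.0522]
ee_rot: [0.637, 0.771, 0.0, -0.001]
ft_force: [-0.5, -0.6, 0.2]
grip_width: -0.001
```

```bash
python3 - <<'E'
from h import *
o=manip.get_obs();print(o['position'],o['joint_pos'],o['tau'])
W=manip.camera('wrist');S=manip.camera('scene');T=manip.camera('top')
print([proj(c,o['position']).round(1) for c in(W,S,T)])
s=cv2.resize(S['frame'][185:255,190:270],(480,420),interpolation=2);w=W['frame'][130:290,240:440]
w=cv2.resize(w,(320,256)); w=np.vstack([w,np.zeros((164,320,3),np.uint8)])
p=(proj(S,o['position'])-[190,185])*6; cv2.circle(s,tuple(int(v) for v in p),4,(255,0,0),1)
cv2.imwrite('pics/v3.png',np.hstack([s,w])[...,::-1])
E
```

```text
[ 0.65071374 -0.10955664  0.05218282] [-0.30822395  0.58237412  0.55985815  1.55559253 -0.33465994  1.10120345
  0.52035965] [ 1.25120929e-01 -6.70809174e+01  1.31589344e+01 -3.40742505e+01
 -3.33112461e-03 -8.08688044e-02  1.84729724e-02]
[array([320.7, 231.9]), array([228.5, 225.9]), array([400.7, 170.4])]
```

View pics/v3.png

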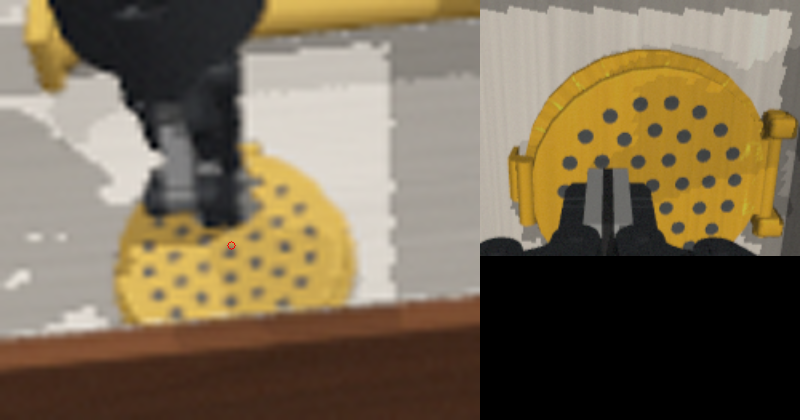

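The reported TCP height (0.052) is below the tin floor, yet there is no contact force. In the scene picture the tips sit a few millimetres above the projected TCP, at crop position (200,215) against (231,245). I'll creep down and watch the force.

{"api": "jog_arm", "payload": {
  "translation": [
    [0,0,-1],
    [0,0,-2],
    [0,0,-3],
    [0,0,-4]
  ],
  "turn": [0,0,0,0]
}}

```text
clock: 7.47
position: [0.651, -0.1096, 0.0487]
ee_rot: [0.637, 0.771, 0.0, -0.0]
ft_force: [-0.8, -0.3, 0.9]
grip_width: 0.002
```

```bash
python3 - <<'E'
from h import *
W=manip.camera('wrist');S=manip.camera('scene');T=manip.camera('top')
H=np.array([.7105,-.1,.0635])
for c in(W,S,T):
  print([ (np.round(r['at'],1),round(r['confidence'],2)) for r in manip.pinpoint(c,'strainer_edge')[:2]], 'hinge',[np.round(r['at'],1) for r in manip.pinpoint(c,'strainer_hinge')[:1]],proj(c,H).round(1))
  for a in(0,.1,.2,.3,.4,.5): print(a,proj(c,H+.086*np.array([-.981*np.cos(a),-.194*np.cos(a),np.sin(a)])).round(1),end=' ')
  print()
f=W['frame'][150:330,230:450];s=S['frame'][150:260,170:290]
cv2.imwrite('pics/v4.png',np.hstack([cv2.resize(f,(440,360),interpolation=2),cv2.resize(s,(360,360),interpolation=2)])[...,::-1])
E
```

```text
[(array([272.6, 252.7]), 0.92), (array([423.5, 239.4]), 0.7)] hinge [array([422.7, 243.3])] [424.6 245.6]
0 [276.6 246.3] 0.1 [275.2 253.7] 0.2 [275.3 261.8] 0.3 [277.1 270.6] 0.4 [280.9 280.1] 0.5 [287.1 290.4] 
[(array([228.3, 214.7]), 0.65)] hinge [array([229.5, 247. ])] [226.6 245.3]
0 [226.8 214.3] 0.1 [226.2 212.3] 0.2 [225.6 210.6] 0.3 [225.  209.2] 0.4 [224.4 208.1] 0.5 [223.8 207.4] 
[(array([405.1, 177.5]), 0.77)] hinge [array([334. , 226.6])] [397.8 148.2]
0 [403.9 179. ] 0.1 [404.3 178.6] 0.2 [404.7 177.9] 0.3 [405.  176.8] 0.4 [405.3 175.5] 0.5 [405.4 173.9]
```

View pics/v4.png

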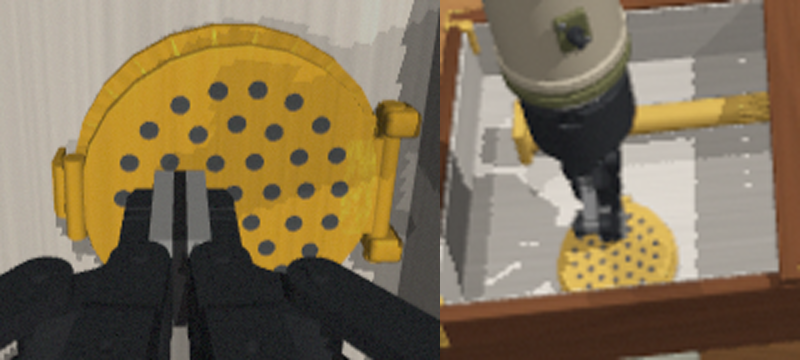

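The disc is almost flat, near 0 to 0.1 rad, so the real tips sit about 15 mm above the reported TCP. I'll keep pressing down gently.

{"api": "jog_arm", "payload": {
  "translation": [
    [0,0,-2],
    [0,0,-3],
    [0,0,-4],
    [0,0,-5]
  ],
  "turn": [0,0,0,0]
}}

```text
clock: 8.25
position: [0.6509, -0.1097, 0.0437]
ee_rot: [0.637, 0.771, 0.0, -0.0]
ft_force: [-1.8, -0.4, 2.1]
grip_width: -0.005
```

{"api": "jog_arm", "payload": {
  "translation": [
    [0,0,-1],
    [0,0,-2],
    [0,0,-3],
    [0,0,-4]
  ],
  "turn": [0,0,0,0]
}}

```text
clock: 8.58
position: [0.651, -0.1097, 0.0408]
ee_rot: [0.637, 0.771, 0.001, -0.0]
ft_force: [-9.0, 2.4, 18.2]
grip_width: -0.003
```

{"api": "jog_arm", "payload": {
  "translation": [
    [0,0,20],
    [0,0,55],
    [0,0,95],
    [-20,0,120]
  ],
  "turn": [0,0,0,0],
  "grip": 55
}}

```text
clock: 8.92
position: [0.6337, -0.1093, 0.164]
ee_rot: [0.636, 0.771, 0.001, 0.002]
ft_force: [0.3, -0.0, 1.6]
grip_width: 0.563
```

```bash
python3 - <<'E'
from h import *
np.set_printoptions(precision=4,suppress=True)
W=manip.camera('wrist');S=manip.camera('scene');T=manip.camera('top')
o=manip.get_obs();print(o['position'],o['ft_force'],o['grip_width'])
H=np.array([.7105,-.1,.0635])
for c in(W,S,T):
  print([ (np.round(r['at'],1),round(r['confidence'],2)) for r in manip.pinpoint(c,'strainer_edge')[:2]], 'hinge',[np.round(r['at'],1) for r in manip.pinpoint(c,'strainer_hinge')[:1]],proj(c,H).round(1))
  for a in(0,.05,.1,.2,.3): print(a,proj(c,H+.086*np.array([-.981*np.cos(a),-.194*np.cos(a),np.sin(a)])).round(1),end=' ')
  print()
for l,z in [('board_edge',.115),('column_center',.073),('column_capital',.073)]:
    for n,c in(('s',S),('t',T),('w',W)):
        for r in manip.pinpoint(c,l)[:1]: print(l,n,np.round(r['at'],1),round(r['confidence'],2),onz(c,r['at'],z))
m=manip.outline_of(W,'column_center')
if m: 
  ys,xs=np.nonzero(m[0]['mask']); print('col ext',m[0]['extent'])
  for y in np.linspace(ys.min()+3,ys.max()-3,6).astype(int): 
    x=xs[ys==y]
    if len(x): print(y,onz(W,((x.min()+x.max())/2,y),.073),(x.max()-x.min()))
save(W,'v5.png')
E
```

```text
[ 0.6317 -0.1102  0.1632] [-0.4545  0.215  -0.8756] 0.6455650421845821
[(array([309.6, 189.8]), 0.88)] hinge [array([397.6, 191. ])] [399.5 192.4]
0 [310.8 192.8] 0.05 [310.8 194.2] 0.1 [311.  195.6] 0.2 [312.2 198.4] 0.3 [314.4 201.4] 
[(array([229.8, 214.3]), 0.7)] hinge [array([229.9, 247.2])] [226.6 245.3]
0 [226.8 214.3] 0.05 [226.5 213.3] 0.1 [226.2 212.3] 0.2 [225.6 210.6] 0.3 [225.  209.2] 
[(array([406.3, 174.9]), 0.97)] hinge [array([399.1, 150.3])] [397.8 148.2]
0 [403.9 179. ] 0.05 [404.1 178.8] 0.1 [404.3 178.6] 0.2 [404.7 177.9] 0.3 [405.  176.8] 
board_edge s [281.6 187.9] 0.88 [0.579  0.0108 0.115 ]
board_edge t [357.3 195. ] 0.77 [0.579  0.0125 0.115 ]
board_edge w [266.4  31.5] 0.69 [0.5754 0.0039 0.115 ]
column_center s [256.  181.7] 0.57 [ 0.5299 -0.0618  0.073 ]
column_center t [381.5 210.8] 0.86 [ 0.5387 -0.0551  0.073 ]
column_center w [222.6 113.8] 0.58 [ 0.5388 -0.0581  0.073 ]
column_capital s [194.4 188.2] 0.58 [ 0.5607 -0.2084  0.073 ]
column_capital w [236.  268.9] 0.95 [ 0.5658 -0.208   0.073 ]
col ext [201.7, 27.7, 246.7, 278.1]
33 [0.5262 0.0022 0.073 ] 29
81 [ 0.5335 -0.0324  0.073 ] 26
129 [ 0.5407 -0.0708  0.073 ] 25
177 [ 0.5491 -0.113   0.073 ] 23
225 [ 0.5579 -0.16    0.073 ] 22
274 [ 0.5533 -0.2164  0.073 ] 16
```

View pics/v5.png

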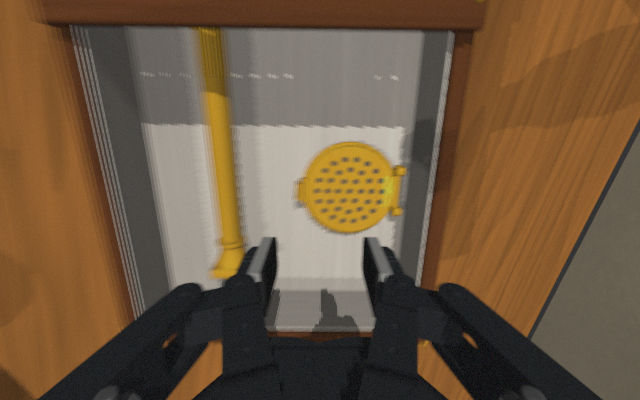

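The wrist view shows the strainer flat and round inside its clip at (350,188). The column runs from (210,30) to the capital at (232,265), parallel to the tool's x axis. I'll move over the shaft, just past its centre on the capital side, and descend.

{"api": "jog_arm", "payload": {
  "translation": [
    [-41,0,0],
    [-83,0,0],
    [-83,0,0],
    [-83,0,-35],
    [-83,0,-70],
    [-83,0,-95],
    [-83,0,-105],
    [-83,0,-105]
  ],
  "turn": [0,0,0,0,0,0,0,0]
}}

```text
clock: 10.53
position: [0.5466, -0.1096, 0.054]
ee_rot: [0.637, 0.771, -0.001, -0.002]
ft_force: [-0.1, 0.2, 1.6]
grip_width: 0.647
```

```bash
python3 - <<'E'
from h import *
np.set_printoptions(precision=4,suppress=True)
W=manip.camera('wrist')
o=manip.get_obs();print(o['position'],o['ft_force'],o['grip_width'],proj(W,o['position']))
m=manip.outline_of(W,'column_center')
ys,xs=np.nonzero(m[0]['mask']); print('col ext',m[0]['extent'])
for y in np.linspace(ys.min()+3,ys.max()-3,5).astype(int): 
    x=xs[ys==y]
    if len(x): print(y,onz(W,((x.min()+x.max())/2,y),.073),(x.min(),x.max()))
save(W,'v6.png')
E
```

```text
[ 0.5478 -0.1099  0.0558] [ 0.9432 -0.1595  0.5383] 0.6404248935491207 [322.6519 233.9454]
col ext [300.1, 0.2, 348.8, 338.7]
6 [0.5258 0.0065 0.073 ] (np.int64(299), np.int64(350))
89 [ 0.5327 -0.0272  0.073 ] (np.int64(302), np.int64(348))
172 [ 0.5403 -0.0671  0.073 ] (np.int64(304), np.int64(345))
255 [ 0.5497 -0.1147  0.073 ] (np.int64(306), np.int64(343))
338 [ 0.5596 -0.173   0.073 ] (np.int64(304), np.int64(340))
```

View pics/v6.png

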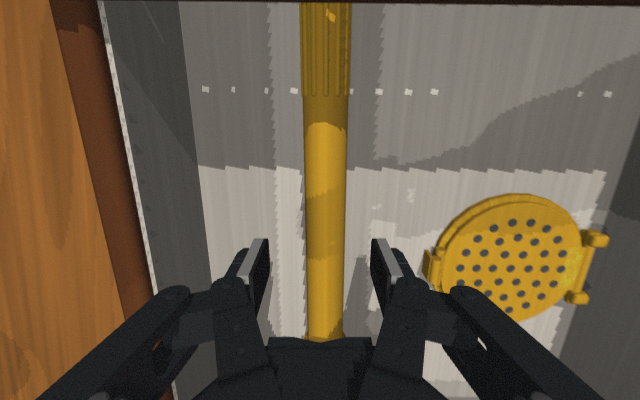

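The pads straddle the shaft centrally, at (258,265) and (385,265) with the shaft at (325,265). The right finger is rather near the clip at (432,265), so I'll narrow the opening a little and go down gently.

{"api": "jog_arm", "payload": {
  "translation": [
    [0,0,0],
    [0,0,0],
    [0,0,-3],
    [0,0,-7],
    [0,0,-11],
    [0,0,-14],
    [0,0,-16],
    [0,0,-17]
  ],
  "turn": [0,0,0,0,0,0,0,0],
  "grip": 40
}}

```text
clock: 11.3
position: [0.5485, -0.1101, 0.0394]
ee_rot: [0.637, 0.771, 0.0, -0.0]
ft_force: [-0.2, 0.5, 0.1]
grip_width: 0.469
```

{"api": "jog_arm", "payload": {
  "translation": [
    [0,0,-1],
    [0,0,-2],
    [0,0,-3],
    [0,0,-4],
    [0,0,-4]
  ],
  "turn": [0,0,0,0,0]
}}

```text
clock: 11.72
position: [0.5484, -0.1101, 0.0353]
ee_rot: [0.637, 0.771, 0.0, -0.0]
ft_force: [0.1, -0.1, -0.0]
grip_width: 0.466
```

{"api": "jog_arm", "payload": {
  "translation": [
    [2,-10,0],
    [4,-20,0],
    [5,-25,0],
    [5,-25,0],
    [5,-25,0],
    [5,-25,0]
  ],
  "turn": [0,0,0,0,0,0]
}}

```text
clock: 12.22
position: [0.5533, -0.135, 0.0352]
ee_rot: [0.637, 0.771, 0.0, -0.0]
ft_force: [0.5, 0.0, -0.1]
grip_width: 0.462
```

{"api": "jog_arm", "payload": {
  "translation": [
    [0,0,0],
    [0,0,0],
    [0,0,0],
    [0,0,0],
    [0,0,0],
    [0,0,0]
  ],
  "turn": [0,0,0,0,0,0],
  "grip": 10,
  "grip_force": 20
}}

```text
clock: 12.72
position: [0.5535, -0.1346, 0.0353]
ee_rot: [0.637, 0.771, 0.001, -0.0]
ft_force: [-0.3, 2.5, 2.4]
grip_width: 0.25
```

{"api": "jog_arm", "payload": {
  "translation": [
    [0,0,5],
    [0,1,10],
    [0,1,15],
    [0,1,20],
    [0,2,25],
    [0,2,30],
    [0,3,35],
    [0,4,40],
    [0,4,40]
  ],
  "turn": [0,0,0,0,0,0,0,0,0]
}}

```text
clock: 13.47
position: [0.5541, -0.1305, 0.0764]
ee_rot: [0.637, 0.771, 0.001, 0.0]
ft_force: [-0.9, -0.2, -3.9]
grip_width: 0.247
```

```bash
python3 - <<'E'
from h import *
np.set_printoptions(precision=4,suppress=True)
S=manip.camera('scene');W=manip.camera('wrist');T=manip.camera('top')
o=manip.get_obs();print(o['position'],o['ft_force'],o['torque'],o['grip_width'])
for l in('column_capital','column_center','column_base'):
  ob=[]
  for n,c in(('s',S),('w',W),('t',T)):
    for r in manip.pinpoint(c,l)[:1]: print(l,n,np.round(r['at'],1),round(r['confidence'],2)); ob.append((c,r['at']))
  if len(ob)>1: print(tri(ob))
s=cv2.resize(S['frame'][120:270,150:350],(533,400),interpolation=2);w=cv2.resize(W['frame'][:,200:440],(240,400))
cv2.imwrite('pics/v7.png',np.hstack([s,w])[...,::-1])
E
```

```text
[ 0.5535 -0.1308  0.0753] [ 0.7648 -0.409  -3.4839] [-0.2611 -0.0313  0.0083] 0.24810038583015648
column_capital s [190.6 173.6] 0.88
column_capital t [380.3 212.5] 0.24
[ 0.5635 -0.1159  0.159 ]
column_center s [254.2 174.5] 0.68
column_center w [323.  106.1] 0.72
column_center t [384.4 211.6] 0.91
[ 0.5385 -0.0583  0.1108]
column_base s [321.1 177.3] 0.9
column_base t [329.7 222.1] 0.74
[0.5063 0.0909 0.074 ]
```

View pics/v7.png

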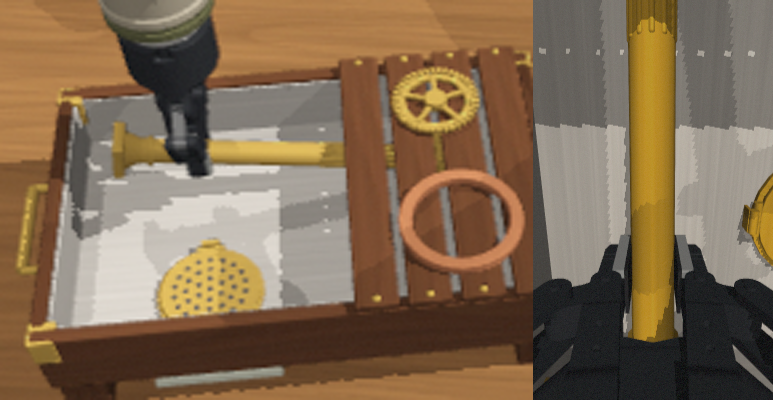

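The scene view shows the capital raised at (120,150) with the board and the things on it untouched. The base point triangulates at z ≈ 0.074 on the floor, so the column is pivoting in the pads as wanted. I'll tilt it a little more, then draw it out.

{"api": "jog_arm", "payload": {
  "translation": [
    [0,1,6],
    [0,2,12],
    [0,3,17],
    [2,-7,18],
    [4,-17,19],
    [6,-27,21],
    [8,-36,24],
    [10,-46,28],
    [12,-56,32],
    [14,-66,37],
    [15,-76,42],
    [15,-76,42]
  ],
  "turn": [0,0,0,0,0,0,0,0,0,0,0,0]
}}

```text
clock: 15.07
position: [0.5687, -0.2102, 0.1187]
ee_rot: [0.638, 0.77, 0.0, 0.001]
ft_force: [0.1, -1.6, -4.2]
grip_width: 0.247
```

```bash
python3 - <<'E'
from h import *
np.set_printoptions(precision=4,suppress=True)
S=manip.camera('scene');W=manip.camera('wrist');T=manip.camera('top')
o=manip.get_obs();print(o['position'],o['ft_force'],o['torque'],o['grip_width'],o['clock'])
for l in('column_capital','column_center','column_base','wheel','bezel'):
  ob=[]
  for n,c in(('s',S),('w',W),('t',T)):
    for r in manip.pinpoint(c,l)[:1]: print(l,n,np.round(r['at'],1),round(r['confidence'],2)); ob.append((c,r['at']))
  if len(ob)>1: print(tri(ob))
s=cv2.resize(S['frame'][120:270,150:350],(533,400),interpolation=2);w=cv2.resize(W['frame'][:,200:440],(240,400))
cv2.imwrite('pics/v8.png',np.hstack([s,w])[...,::-1])
E
```

```text
[ 0.5685 -0.2066  0.1172] [ 0.5078 -0.8694 -2.8501] [-0.2742 -0.0991 -0.0835] 0.24981113426368418 15.2167
column_capital s [150.7 160.2] 0.84
column_center s [217.1 173.3] 0.71
column_center w [322. 115.] 0.71
column_center t [416.6 205.8] 0.78
[ 0.5543 -0.1408  0.1267]
column_base s [281.4 180.1] 0.77
column_base t [364.9 216.5] 0.81
[ 0.5221 -0.0051  0.0744]
wheel s [313.2 160.8] 0.94
wheel t [332.  226.6] 0.58
[0.4961 0.0777 0.1223]
bezel s [328.6 202. ] 0.82
bezel t [319.6 176.6] 0.74
[0.6249 0.1167 0.1303]
```

View pics/v8.png

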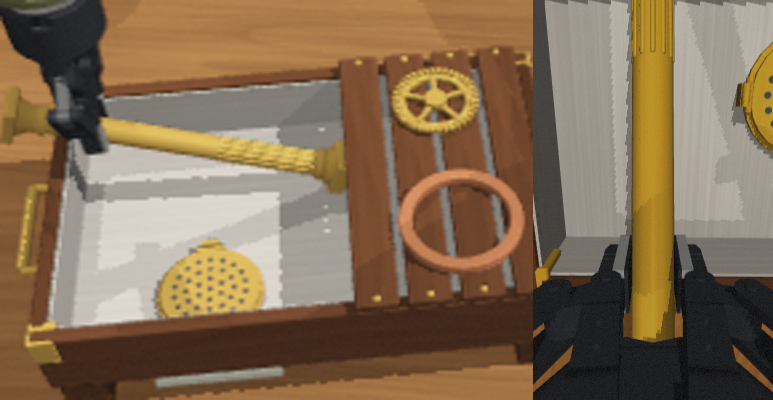

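The base end now shows free at the board's edge, crop (330,165), and the wheel and bezel are unmoved. I'll firm the grip, draw it another 50 mm and lift.

{"api": "jog_arm", "payload": {
  "translation": [
    [0,0,0],
    [0,0,0],
    [0,0,0],
    [2,-10,2],
    [4,-20,4],
    [6,-30,6],
    [8,-40,8],
    [10,-50,10],
    [10,-52,15],
    [10,-52,20],
    [10,-52,25],
    [10,-52,30]
  ],
  "turn": [0,0,0,0,0,0,0,0,0,0,0,0],
  "grip_force": 70
}}

```text
clock: 16.97
position: [0.5786, -0.2579, 0.1478]
ee_rot: [0.637, 0.771, 0.001, -0.001]
ft_force: [0.3, -0.3, -4.7]
grip_width: 0.23
```

{"api": "jog_arm", "payload": {
  "translation": [
    [0,0,10],
    [0,0,20],
    [0,0,30],
    [0,0,40],
    [0,0,50],
    [0,0,60],
    [0,0,70],
    [0,0,78],
    [0,0,80],
    [0,0,80],
    [0,0,80]
  ],
  "turn": [0,0,0,0,0,0,0,0,0,0,0]
}}

```text
clock: 17.88
position: [0.5784, -0.2578, 0.2274]
ee_rot: [0.637, 0.771, 0.001, -0.001]
ft_force: [0.1, -0.1, -6.0]
grip_width: 0.232
```

```bash
cat > chk.py <<'E'
from h import *
np.set_printoptions(precision=4,suppress=True)
S=manip.camera('scene');W=manip.camera('wrist');T=manip.camera('top')
o=manip.get_obs();print(o['position'],o['ft_force'],o['torque'],o['grip_width'],o['clock'])
P={}
for l in('column_capital','column_center','column_base','wheel','bezel','strainer_edge'):
  ob=[]
  for n,c in(('s',S),('w',W),('t',T)):
    for r in manip.pinpoint(c,l)[:1]: print(l,n,np.round(r['at'],1),round(r['confidence'],2)); ob.append((c,r['at']))
  if len(ob)>1: P[l]=tri(ob);print(P[l])
d=P['column_base']-np.array([.579,.007,0])
print('base tray x,y',d[0]*.981+d[1]*.19, .04-.19*d[0]+.981*d[1])
s=cv2.resize(S['frame'][80:270,130:350],(463,400),interpolation=2);w=cv2.resize(W['frame'][:,200:440],(240,400))
cv2.imwrite('pics/v9.png',np.hstack([s,w])[...,::-1])
E
python3 chk.py
```

```text
[ 0.5783 -0.2578  0.2271] [-0.203   1.1547 -4.2379] [-0.4247 -0.0699  0.0097] 0.23210210784496876 18.0333
column_center s [185.1 142.4] 0.79
column_center w [322. 117.] 0.79
column_center t [445.1 198.8] 0.93
[ 0.5662 -0.1886  0.2363]
column_base s [258.2 151.9] 0.74
column_base t [385.3 211.7] 0.75
[ 0.5346 -0.0482  0.1843]
wheel s [314.3 160.7] 0.8
wheel t [334.7 227.4] 0.94
[0.4935 0.0754 0.1195]
bezel s [325.2 205.4] 0.77
bezel t [323.  177.1] 0.98
[0.6247 0.1088 0.1169]
strainer_edge s [227.6 216.1] 0.79
strainer_edge w [393.   47.5] 0.62
strainer_edge t [403.2 177.9] 0.75
[ 0.6287 -0.1144  0.0609]
base tray x,y -0.05400710031169528 -0.005739436504307235
```

View pics/v9.png

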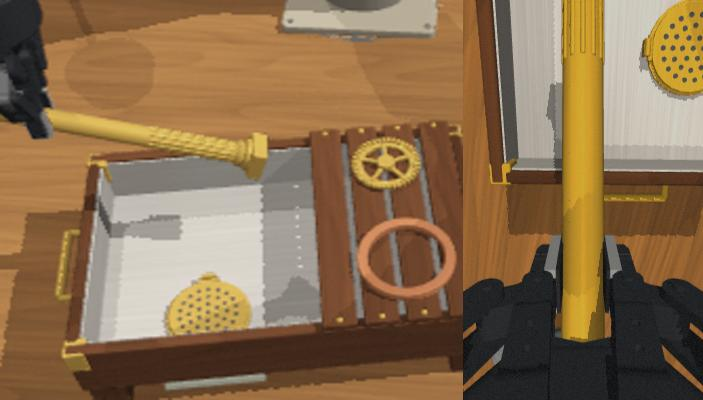

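The column hangs at a slant of about 0.35 rad with its base over the open tray at z ≈ 0.184, and the strainer is flat. I'll hold for a moment to check for slip, then hand in.

{"api": "jog_arm", "payload": {
  "translation": [
    [0,0,0],
    [0,0,0],
    [0,0,0],
    [0,0,0],
    [0,0,0],
    [0,0,0]
  ],
  "turn": [0,0,0,0,0,0]
}}

```text
clock: 19.43
position: [0.5786, -0.2579, 0.2278]
ee_rot: [0.637, 0.771, 0.001, -0.001]
ft_force: [0.5, -0.2, -5.1]
grip_width: 0.232
```

```bash
python3 chk.py | grep -A3 -E 'column_base|base tray' && python3 -c "
from workcell import manip
print(manip.hand_in())"
```

```text
column_base s [258.2 149.3] 0.61
column_base t [385.3 212.1] 0.9
[ 0.5336 -0.0475  0.1917]
wheel s [314.7 158.4] 0.55
wheel t [331.5 225.7] 0.56
--
base tray x,y -0.054870641479403424 -0.004823204240059227
the job is handed in; nothing more can be done
None
```

I shut the strainer, drew the column out from under the draining board at a slant, and handed the job in at about 20 s of the 58 s allowed. The hand-in gives no verdict.

**Strainer:** I pressed it down with the closed fingers until they met a firm stop at 18 N. That was while the column still lay in the tray. In the check after the lift it looked flat, with its free edge at a height of about 0.061 m against the nominal 0.0635 m.

**Column:** I gripped it near the capital, raised that end with the base resting on the floor, then pulled it out and lifted it under a firmer 70 N grip. In the last checks:
- **Slope:** it slanted about 0.36 rad with the base lower.
- **Base position:** the base end was at tray position x ≈ -54 mm, y ≈ -5 mm, over the open part.
- **Base height:** two readings gave 0.184 m and 0.192 m, so there is about 5 to 6 cm of air above the rim.
- **Stillness:** the tool pose and finger opening did not change while holding.

**Other things:** the wheel and bezel stayed put within the measuring error of a few millimetres. I did not re-measure the jar or brush holder, but the arm never came near them after the first move.

**One disagreement:** the fingertips touched things about 20 mm higher than the reported tool position implied. I never found the cause, so I set the pressing and gripping depths from contact force and that offset.

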